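Sort a sealed sample canister by its weight

TASK

The short, wide sealed canister on the bench is either loaded (about 600 g in all) or empty (about 170 g), and only its weight tells which. Grip it, lift it straight up just a few centimetres clear of the bench and hold it still there for a second to feel its weight, then set it down gently and upright, without dropping it: in the middle of the rectangular steel tray if it is loaded, in the middle of the round grey dish if it is empty. Leave the tall, slim canister where it stands and let go of the sorted one.

Things in the scene. Friction and masses are not known exactly. Their poses are not given: they have to be found in the camera images.
- canister: The one to sort: sealed upright rigid aluminium cylinder, flat flush black lid (top 14 mm), 64 mm diameter, 72 mm high; may be gripped across any diameter. Origin at the centre of its underside, z up. Starts standing on the bench (z = 0). Weighs 500 to 700 g or 140 to 205 g in all, nothing between; the piece sealed inside can shift by about 3 mm.
- tall_canister: Bystander to be left alone: a slim upright canister of the same materials, 44 mm in diameter, 95 mm high including a small steel knob on its lid, at least 100 mm from the canister (between centres). Origin at the centre of its underside, z up.
- tray: Place for a loaded canister: a shallow open rectangular steel tray fixed to the bench, 150 mm (its x) by 130 mm (its y) outside, walls 3 mm thick and 22 mm high, floor 3 mm above the bench. Origin at the centre of its underside, z up.
- dish: Place for an empty canister: a shallow open round grey plastic dish fixed to the bench, 148 mm outer diameter, wall 4 mm thick and 22 mm high, floor 4 mm above the bench. Origin at the centre of its underside, z up.

How it is judged:
By the outcome, as a careful person would: the job done as asked, in the order asked, and still so for the second after the job is handed in, with the robot touching nothing.
It also fails if it takes over 38 s, if anything falls off the work surface, if the arm or the gripper's body presses on something with over 40 N, if the wrist force passes 120 N, or if a joint passes its speed limit or range.

ROBOT

A 6-joint arm with a two-finger parallel gripper is mounted at the origin on the work surface. World frame = base frame: x ahead of the robot, y to its left, z up, the work surface at z = 0. Lengths are in m, angles in degrees, forces in N, time in s.
With the tool pointing down it reaches from about 0.25 to 0.725 m from the base axis. Payload 9.7 kg.
Tool frame: the origin (TCP) lies between the finger pads; the fingertips stand 25 mm ahead of it and the grasp point (between the pads) lies 6 mm ahead of it; z points along the fingers, y is the line along which they close (so a half turn about z gives the same grasp; the last joint's range is limited). The gripper opens to 85 mm and grips with 20 to 120 N. Pads are 22 mm wide; open, the fingers measure 114 mm over their backs; the gripper's body (76 mm by 85 mm) begins 54 mm behind the grasp point. The pads swing forward as they close: fully open they stand 13 mm farther back than shut.
Start: joints at [67.724, 4.979, 10.078, 95.1, 0, 90], TCP at [0.208, 0.509, 0.256] pointing down, gripper open.
Joint ranges: [-179.16, 179.16], [-48.56, 103.87], [-65.8, 70.77], [-126.05, 130.52], [-82.76, 87.17], [-180, 180]. Speed limits (degrees/s): [127.2, 127.2, 147.25, 180, 180, 180].

INTERFACE

Orientations are given as [roll, pitch, yaw] about the fixed x, y, z axes, in that order (R = Rz(yaw) Ry(pitch) Rx(roll)).
In Python, from workcell import bot, viewer, sensors gives the robot as it stands (bot), with the cameras (viewer) and the readings (sensors).
- The arm moves only by the shell command python3 drive.py 'ROWS' [FORCE]. ROWS is rows parted by semicolons, their numbers by spaces, 1 to 5 of them, each of 5 numbers: dx, dy, dz in m, then a turn about the tool's z in degrees, then the finger opening in m; each row is the pose to reach, as a shift and turn from the pose commanded when the command began, along the tool's axes at that moment; what a row does not reach only later rows make up. A row lasts 1/12 s, in which the tool goes at most 0.0417 m and 7.16 degrees, less where a joint would pass 70% of its speed; a pose out of reach is approached as far as the arm can. The fingers move at their own pace and stop on an object; FORCE is the grip in N (left out, the last holds). Time passes only in rows, so rows that do not move let the fingers close. It prints the time, the measured TCP pose, the force, the opening and the grip force at its end.
- sensors.get_obs(): the state, without advancing time (a new reading comes with each control period).
- viewer.camera(name): name is "scene" or "side" or "wrist"; returns the picture (480x640x3 uint8, blue, green, red); there is no depth.
- viewer.camera_info(name): a dict with "mtx" (3x3 intrinsics, pixels), "extrinsics" (4x4, takes a point from camera to world coordinates). Camera axes: x right, y down, z forward; pixel columns grow to the right and rows downward; lengths in m; the calibration is good to about 2 mm. A picture is of the moment at which its call begins: read the wrist's pose just before it. camera_info takes no time and is no camera call; for the wrist camera it gives the pose at the moment of the call.
- bot.job_done(): hands the job in; it is judged then, once.
The state is a dict: "time": time; "q": joint angles; "qd": joint speeds; "joint_efforts": joint torques, N m; "ee_pos": TCP position; "tcp_rot": TCP orientation; "wrist_force": force on the tool from outside, world axes, zero at the start; "torque": the same for the moment, N m; "opening": finger opening in m; "grasp_force": force on a finger pad.
Only numpy, scipy, OpenCV 4.12 (cv2) and the standard library are available. Lean on these libraries where they do the work, as an engineer would, in place of code of your own. Each camera call takes 0.05 s, during which the arm holds its last target. There are 200 camera calls.

## Working session

There is one attempt and no reset: what is moved stays moved. The work goes in short steps, Python scripts to look and compute and a shell command to move; the robot and the scene stay as the last step left them, time stands still between calls to the robot, and variables do not carry over. Pictures are saved under pics/ and viewed, at most 10 in all, crops included, and the job is handed in when it is done.

```bash
ls; mkdir -p pics; python3 - <<'E'
from workcell import bot, viewer, sensors
import cv2, numpy as np
o=sensors.get_obs(); print(o)
a=viewer.camera("scene"); b=viewer.camera("side")
cv2.imwrite("pics/scene.png",a); cv2.imwrite("pics/side.png",b)
for n in("scene","side"): print(viewer.camera_info(n))
E
```

```text
drive.py
pics
workcell.py
{'time': 0.0, 'q': array([6.77238522e+01, 5.00939004e+00, 1.00321062e+01, 9.51001143e+01,
       1.04328476e-03, 8.99987813e+01]), 'qd': array([ 0.12117355, -0.05868924,  0.01967302, -0.01657124, -0.20899286,
        0.06250385]), 'joint_efforts': array([ 5.52146521e-04, -5.20388067e+01,  4.64802110e+01,  1.63085887e-02,
        1.81069081e-04, -2.50092619e-06]), 'ee_pos': array([0.2084027 , 0.50875394, 0.25557844]), 'tcp_rot': array([-1.79922602e+02, -1.04493005e-03,  1.57725069e+02]), 'wrist_force': array([ 0.47727205, -0.42902769, -0.10603273]), 'torque': array([-0.02178116,  0.03848419, -0.04247399]), 'grasp_force': 0.0, 'opening': 0.08561649931074973}
{'mtx': array([[462.28048818,   0.        , 320.06648008],
       [  0.        , 462.28048818, 237.09244776],
       [  0.        ,   0.        ,   1.        ]]), 'extrinsics': array([[-0.85176848,  0.32862251, -0.40804131,  0.92191596],
       [ 0.52352213,  0.50357433, -0.68726812,  0.59596416],
       [-0.02037264, -0.79901198, -0.6009699 ,  0.5753287 ],
       [ 0.        ,  0.        ,  0.        ,  1.        ]])}
{'mtx': array([[602.3162585 ,   0.        , 316.0076458 ],
       [  0.        , 602.3162585 , 231.37085666],
       [  0.        ,   0.        ,   1.        ]]), 'extrinsics': array([[-0.99401042, -0.06439021,  0.08830172,  0.47348012],
       [-0.10927173,  0.59836055, -0.79374073,  0.84113714],
       [-0.00172714, -0.79863543, -0.60181265,  0.67507803],
       [ 0.        ,  0.        ,  0.        ,  1.        ]])}
```

View pics/scene.png

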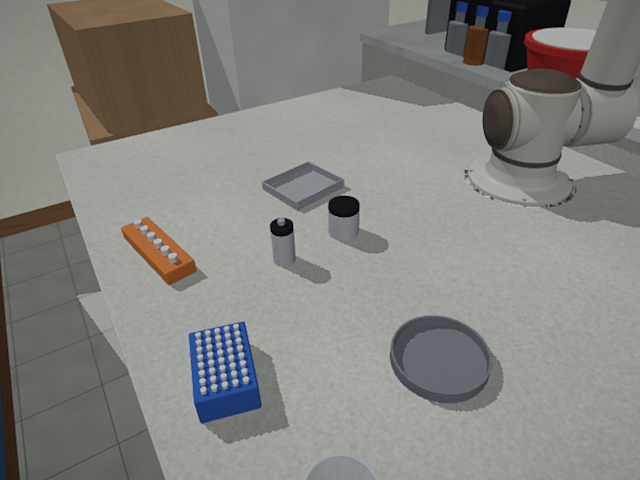

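View pics/side.png

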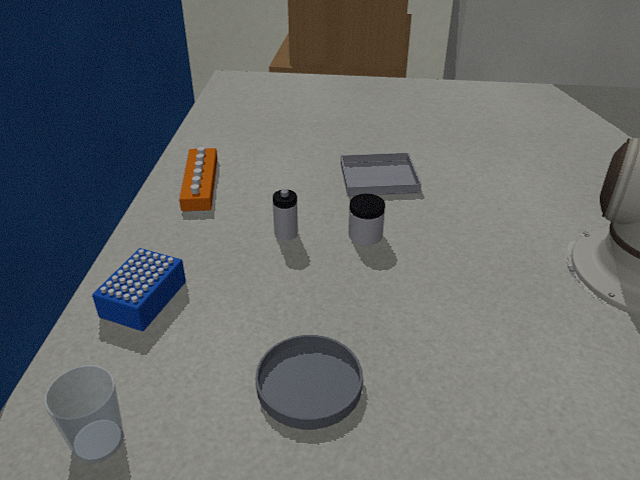

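Scene view: canister lid is at (344,206), slim canister (282,240), tray (303,185), dish (441,357). Side view: lid at (367,206), slim (286,215), tray (380,174), dish (310,380).

```bash
cat > h.py <<'E'
from workcell import bot, viewer, sensors
import cv2, numpy as np
def ray(info,u,v,z):
    K,T=info["mtx"],info["extrinsics"]
    d=T[:3,:3]@np.linalg.solve(K,[u,v,1.]); p=T[:3,3]
    return (p+d*(z-p[2])/d[2])
def totool(d,o=None):
    "world shift -> tool axes"
    from scipy.spatial.transform import Rotation as R
    o=o or sensors.get_obs()
    return R.from_euler("xyz",o["tcp_rot"],degrees=True).inv().apply(d)
def blob(m,seed):
    n,l,s,c=cv2.connectedComponentsWithStats(m.astype(np.uint8))
    k=min(range(1,n),key=lambda i:np.hypot(*(c[i]-seed))+(1e6 if s[i][4]<80 else 0))
    return l==k,s[k]
E
python3 - <<'E'
from h import *
seeds={"scene":dict(can=(344,206),tall=(282,228),tray=(303,185),dish=(441,357)),"side":dict(can=(367,206),tall=(285,199),tray=(380,174),dish=(310,380))}
for n in seeds:
    im=cv2.imread(f"pics/{n}.png").astype(int); info=viewer.camera_info(n)
    for k,s in seeds[n].items():
        if k in("can","tall"): m=im.max(2)<60; z=.065 if k=="can" else .08
        else: m=(im[:,:,0]-im[:,:,2])>6; z=.011
        mm,st=blob(m,s); 
        pts=np.argwhere(mm)[:,::-1].astype(np.int32)
        (u,v),wh,an=cv2.minAreaRect(cv2.convexHull(pts))
        M=cv2.moments(cv2.convexHull(pts)); u,v=M["m10"]/M["m00"],M["m01"]/M["m00"]
        print(n,k,st,np.round((u,v),1),ray(info,u,v,z).round(4))
        if k=="tray":
            h=cv2.approxPolyDP(cv2.convexHull(pts),6,True)[:,0]
            for c in h: print("   ",c,ray(info,*c,.022).round(3),ray(info,*c,0).round(3))
print(viewer.camera_info("wrist")["extrinsics"].round(3))
E
```

```text
scene can [329 196  30  21 543] [343.5 206. ] [ 0.4814 -0.0506  0.065 ]
scene tall [270 218  23  18 286] [281.3 226.8] [ 0.6288 -0.0365  0.08  ]
scene tray [ 262  162   82   48 1739] [302.6 184.7] [ 0.4645 -0.2504  0.011 ]
    [343 186] [ 0.398 -0.176  0.022] [ 0.377 -0.207  0.   ]
    [296 209] [ 0.537 -0.152  0.022] [ 0.522 -0.182  0.   ]
    [262 182] [ 0.548 -0.298  0.022] [ 0.533 -0.334  0.   ]
    [310 162] [ 0.401 -0.321  0.022] [ 0.381 -0.358 -0.   ]
scene dish [ 390  316  102   87 6928] [440.3 358.6] [0.5464 0.3064 0.011 ]
side can [350 193  35  26 748] [366.9 205.8] [ 0.481  -0.0484  0.065 ]
side tall [273 190  24  19 338] [284.5 198.8] [ 0.6267 -0.033   0.08  ]
side tray [342 161  75  29 848] [377.5 175.3] [ 0.4645 -0.2418  0.011 ]
    [416 185] [ 0.387 -0.195  0.022] [ 0.384 -0.23   0.   ]
    [346 187] [ 0.526 -0.173  0.022] [ 0.528 -0.207  0.   ]
    [342 165] [ 0.54  -0.257  0.022] [ 0.542 -0.294  0.   ]
    [409 165] [ 0.4   -0.272  0.022] [ 0.397 -0.31   0.   ]
side dish [ 256  335  106   95 6573] [308.5 381.4] [0.5436 0.3076 0.011 ]
[[ 0.38   0.891  0.248  0.146]
 [ 0.925 -0.366 -0.103  0.535]
 [-0.001  0.268 -0.963  0.374]
 [ 0.     0.     0.     1.   ]]
```

```bash
python3 - <<'E'
from h import *
o=sensors.get_obs(); print(totool(np.array([.4813,-.0495,.2])-o["ee_pos"],o).round(4))
E
```

```text
[-0.4642 -0.4131  0.0561]
```

```bash
D="python3 drive.py"
$D '-.03 -.027 .004 0 .085; -.061 -.055 .007 0 .085; -.092 -.082 .011 0 .085; -.123 -.11 .015 0 .085; -.154 -.137 .018 0 .085' 
$D '-.031 -.028 .004 0 .085; -.062 -.055 .007 0 .085; -.093 -.083 .011 0 .085; -.124 -.11 .015 0 .085; -.155 -.138 .019 0 .085'
$D '-.031 -.028 .004 0 .085; -.062 -.055 .007 0 .085; -.093 -.083 .011 0 .085; -.124 -.11 .015 0 .085; -.155 -.138 .019 0 .085'
python3 - <<'E'
from h import *
o=sensors.get_obs(); print(o["ee_pos"],o["tcp_rot"],o["q"],totool(np.array([.4813,-.0495,.2])-o["ee_pos"],o).round(4))
E
```

```text
time: 0.52
ee_pos: [0.2991, 0.322, 0.2376]
tcp_rot: [-180.0, -0.0, 157.8]
wrist_force: [0.7, 0.3, 0.9]
opening: 0.0851
grasp_force: 0.0
time: 0.93
ee_pos: [0.3903, 0.1356, 0.2191]
tcp_rot: [180.0, 0.0, 157.7]
wrist_force: [0.6, 1.1, -0.2]
opening: 0.0851
grasp_force: 0.0
time: 1.35
ee_pos: [0.4814, -0.0508, 0.2]
tcp_rot: [180.0, 0.0, 157.7]
wrist_force: [0.5, 0.7, 0.6]
opening: 0.0849
grasp_force: 0.0
[ 0.48140682 -0.05080385  0.20001933] [1.79993616e+02 4.51191146e-03 1.57705342e+02] [-6.02685580e+00 -4.83127095e+00 -5.97779821e+00  8.88473532e+01
  4.86424674e-03  1.62678027e+01] [0.0006 0.0012 0.    ]
```

```bash
python3 - <<'E'
from h import *
info=viewer.camera_info("wrist"); im=viewer.camera("wrist"); cv2.imwrite("pics/w1.png",im); np.save("w1.npy",info["extrinsics"])
P=np.array([.4814,-.0508,.072]); T=info["extrinsics"]; K=info["mtx"]
c=K@(T[:3,:3].T@(P-T[:3,3])); c=c[:2]/c[2]; print("expect",c)
g=(im.max(2)<60); m,st=blob(g,c); pts=np.argwhere(m)[:,::-1].astype(np.int32)
h=cv2.convexHull(pts); M=cv2.moments(h); u,v=M["m10"]/M["m00"],M["m01"]/M["m00"]
print(st,u,v,ray(info,u,v,.072),ray(info,u,v,.065))
E
```

```text
expect [320.89654241 246.60685895]
[ 278  198   87   88 6040] 320.97533750869866 241.66649965205286 [ 0.47808272 -0.04937521  0.072     ] [ 0.47977307 -0.05008117  0.065     ]
```

View pics/w1.png

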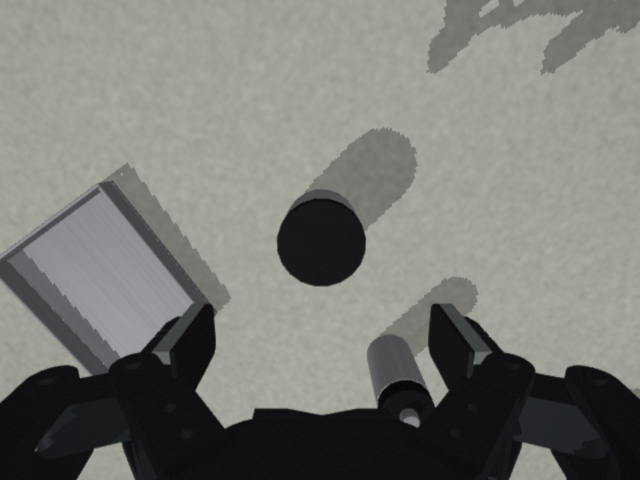

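Wrist view: the lid is a disc centred at (321,242), beneath the gripper and between the fingers; tray at left (100,290), slim canister at (400,380), outside the finger paths.

```bash
D="python3 drive.py"
$D '.001 0 .035 0 .085; .0017 0 .07 0 .085; .0017 0 .1 0 .085; .0017 0 .13 0 .085; .0017 0 .145 0 .085' 
$D '0 0 .006 0 .085; 0 0 .007 0 .085; 0 0 .007 0 .085'
$D '0 0 0 0 .06; 0 0 0 0 .055; 0 0 0 0 .05; 0 0 0 0 .05; 0 0 0 0 .05' 60
$D '0 0 0 0 .05; 0 0 0 0 .05; 0 0 0 0 .05; 0 0 0 0 .05'
python3 -c "
from h import *
o=sensors.get_obs();print(o['wrist_force'],o['torque'],o['ee_pos'],o['opening'],o['grasp_force'],o['joint_efforts'])"
```

```text
time: 1.82
ee_pos: [0.4775, -0.0478, 0.0513]
tcp_rot: [-179.9, -0.3, 157.7]
wrist_force: [-0.7, -0.6, 1.1]
opening: 0.0849
grasp_force: 0.0
time: 2.07
ee_pos: [0.4797, -0.0479, 0.0489]
tcp_rot: [180.0, 0.0, 157.7]
wrist_force: [0.7, 0.4, 0.1]
opening: 0.085
grasp_force: 0.0
time: 2.48
ee_pos: [0.4804, -0.0483, 0.0503]
tcp_rot: [180.0, 0.2, 157.7]
wrist_force: [-2.2, -2.3, 6.7]
opening: 0.063
grasp_force: 66.0
time: 2.82
ee_pos: [0.4804, -0.0483, 0.0503]
tcp_rot: [180.0, 0.2, 157.7]
wrist_force: [-2.1, -1.7, 6.6]
opening: 0.0632
grasp_force: 66.0
[-2.10726399 -1.68284839  6.61870192] [-0.43203854  0.39978196 -0.06554068] [ 0.48043846 -0.0483331   0.05033554] 0.06324004641367782 65.97488036379218 [ 9.33970660e-01 -3.91622937e+01  4.31860542e+01 -7.42536597e-01
  6.15228564e-01 -1.84939516e-02]
```

```bash
D="python3 drive.py"
$D '0 0 -.006 0 .05; 0 0 -.014 0 .05; 0 0 -.024 0 .05; 0 0 -.034 0 .05; 0 0 -.04 0 .05' 
$D '0 0 0 0 .05; 0 0 0 0 .05; 0 0 0 0 .05; 0 0 0 0 .05; 0 0 0 0 .05'
$D '0 0 0 0 .05; 0 0 0 0 .05; 0 0 0 0 .05; 0 0 0 0 .05; 0 0 0 0 .05'
$D '0 0 0 0 .05; 0 0 0 0 .05; 0 0 0 0 .05; 0 0 0 0 .05; 0 0 0 0 .05'
python3 -c "
from h import *
for n in ('wrist','side'): cv2.imwrite('pics/h_%s.png'%n,viewer.camera(n))
o=sensors.get_obs();print(o['wrist_force'],o['torque'],o['ee_pos'],o['opening'],o['grasp_force'],o['joint_efforts'])"
```

```text
time: 3.23
ee_pos: [0.48, -0.048, 0.0902]
tcp_rot: [180.0, 0.1, 157.7]
wrist_force: [0.5, 0.2, -4.3]
opening: 0.0628
grasp_force: 67.2
time: 3.65
ee_pos: [0.4791, -0.0479, 0.0878]
tcp_rot: [-180.0, -0.1, 157.7]
wrist_force: [0.3, -0.3, -5.6]
opening: 0.0631
grasp_force: 67.2
time: 4.07
ee_pos: [0.4795, -0.0479, 0.0883]
tcp_rot: [-180.0, -0.0, 157.7]
wrist_force: [0.6, -0.3, -4.7]
opening: 0.063
grasp_force: 67.2
time: 4.48
ee_pos: [0.4795, -0.048, 0.0884]
tcp_rot: [-180.0, 0.0, 157.7]
wrist_force: [0.1, 0.3, -4.7]
opening: 0.0629
grasp_force: 67.2
[ 0.03194968  0.22251249 -4.41817861] [-0.02405214 -0.00823086  0.05090719] [ 0.47944624 -0.04795055  0.0883298 ] 0.0630024872719208 67.22282264381647 [ 8.61308981e-04 -4.42194450e+01  4.90575778e+01 -1.89599392e-03
 -1.12993064e-03 -9.60841561e-06]
```

View pics/h_side.png

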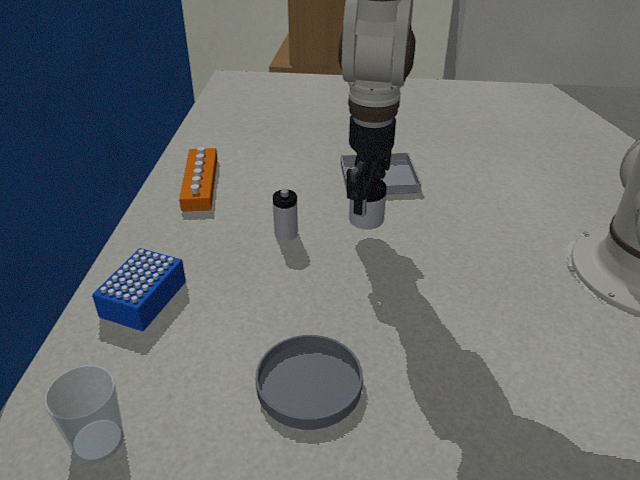

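The side view shows the canister hanging upright clear of the bench at (367,205). It weighs about 4.7 N (≈ 480–500 g against 1.4–2.0 N for an empty one), so it is loaded: tray. Next I raise it and look at the tray with the wrist camera.

```bash
D="python3 drive.py"
$D '0 0 -.015 0 .05; 0 0 -.04 0 .05; 0 0 -.07 0 .05; 0 0 -.1 0 .05; 0 0 -.11 0 .05' 
$D '-.01 -.015 0 0 .05; -.03 -.035 0 0 .05; -.05 -.06 0 0 .05; -.07 -.085 0 0 .05; -.09 -.11 0 0 .05'
$D '-.02 -.025 0 0 .05; -.04 -.045 0 0 .05; -.055 -.06 0 0 .05; -.06 -.07 0 0 .05; -.06 -.07 0 0 .05'
$D '0 0 0 0 .05; 0 0 0 0 .05; 0 0 0 0 .05'
python3 -c "
from h import *
i=viewer.camera_info('wrist');np.savez('w2.npz',**i)
cv2.imwrite('pics/w2.png',viewer.camera('wrist')); cv2.imwrite('pics/s2.png',viewer.camera('scene'))
o=sensors.get_obs();print(o['wrist_force'],o['ee_pos'],o['opening'])"
```

```text
time: 5.0
ee_pos: [0.4806, -0.0481, 0.2027]
tcp_rot: [179.9, 0.3, 157.7]
wrist_force: [0.2, 0.1, -3.6]
opening: 0.063
grasp_force: 68.3
time: 5.42
ee_pos: [0.5212, -0.1852, 0.1973]
tcp_rot: [-180.0, -0.0, 157.7]
wrist_force: [1.0, 0.7, -5.7]
opening: 0.0632
grasp_force: 68.9
time: 5.83
ee_pos: [0.5499, -0.2734, 0.1965]
tcp_rot: [-180.0, -0.1, 157.6]
wrist_force: [0.3, -0.2, -5.2]
opening: 0.0626
grasp_force: 69.0
time: 6.08
ee_pos: [0.5499, -0.2704, 0.1983]
tcp_rot: [180.0, -0.0, 157.8]
wrist_force: [0.3, -0.2, -4.7]
opening: 0.063
grasp_force: 69.0
[-0.49706453 -0.17286914 -4.71238767] [ 0.55004021 -0.27051766  0.1986207 ] 0.06309042950928348
```

View pics/w2.png

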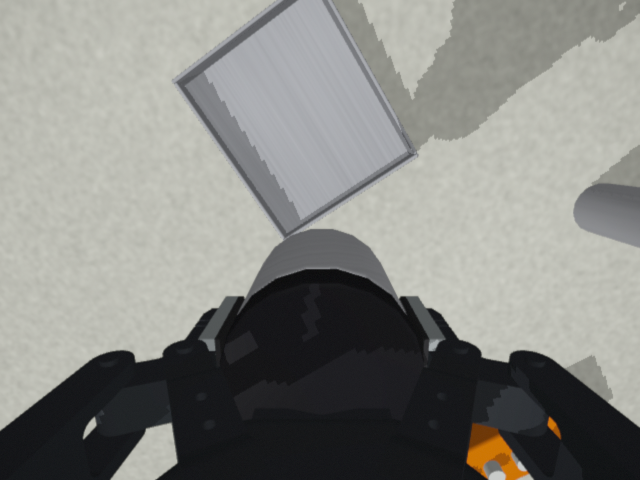

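Wrist view: tray rim corners are at left (175,81), right (417,153) and near (285,238), with the fourth just off the top edge. The midpoint of the left–right diagonal gives the tray's centre.

```bash
python3 - <<'E'
from h import *
f=np.load("w2.npz"); i={k:f[k] for k in f}
L,R,N=[ray(i,*p,.022) for p in((175,81),(417,153),(285,238))]
print(L,R,N,np.linalg.norm(L-N),np.linalg.norm(R-N)); c=(L+R)/2; print("centre",c)
o=sensors.get_obs(); print(totool(np.array([c[0],c[1],o["ee_pos"][2]])-o["ee_pos"],o))
# knob on camera model: angle of tray edges
for d in(N-L,N-R): print(np.degrees(np.arctan2(d[1],d[0])))
E
```

```text
[ 0.40148754 -0.32793794  0.022     ] [ 0.52005354 -0.17628245  0.022     ] [ 0.54384792 -0.30061168  0.022     ] 0.14495930825603012 0.12658565466075977
centre [ 0.46077054 -0.25211019  0.022     ]
[ 8.96016661e-02 -1.67167013e-02 -3.35651200e-05]
10.865834971648667
-79.1656287699717
```

```bash
D="python3 drive.py"
$D '.015 -.003 0 0 .05; .04 -.007 0 0 .05; .065 -.012 0 0 .05; .082 -.015 0 0 .05; .089 -.016 0 0 .05' 
$D '0 0 .015 0 .05; 0 0 .04 0 .05; 0 0 .065 0 .05; 0 0 .09 0 .05; 0 0 .1 0 .05'
$D '0 0 .01 0 .05; 0 0 .015 0 .05; 0 0 .02 0 .05; 0 0 .024 0 .05; 0 0 .026 0 .05'
$D '0 0 0 0 .05; 0 0 0 0 .05; 0 0 0 0 .05'
python3 -c "
from h import *
for n in ('scene','side'): cv2.imwrite('pics/p_%s.png'%n,viewer.camera(n))
o=sensors.get_obs();print(o['wrist_force'],o['ee_pos'],o['opening'])
a,b=[cv2.imread('pics/p_%s.png'%n) for n in('scene','side')]
cv2.imwrite('pics/p.png',np.hstack([cv2.resize(a[110:260,230:380],None,fx=2.6,fy=2.6),cv2.resize(b[90:240,300:450],None,fx=2.6,fy=2.6)]))"
```

```text
time: 6.6
ee_pos: [0.4598, -0.2515, 0.1991]
tcp_rot: [-180.0, 0.0, 157.7]
wrist_force: [-0.3, 0.0, -5.1]
opening: 0.0629
grasp_force: 69.0
time: 7.02
ee_pos: [0.4607, -0.2514, 0.0951]
tcp_rot: [180.0, -0.2, 157.8]
wrist_force: [-1.3, 0.3, -6.0]
opening: 0.063
grasp_force: 68.9
time: 7.43
ee_pos: [0.462, -0.2526, 0.0727]
tcp_rot: [-180.0, 0.1, 157.7]
wrist_force: [0.4, 0.4, -5.7]
opening: 0.0631
grasp_force: 69.0
time: 7.68
ee_pos: [0.4619, -0.2526, 0.0729]
tcp_rot: [-180.0, 0.0, 157.7]
wrist_force: [0.4, 0.1, -5.0]
opening: 0.063
grasp_force: 69.0
[ 0.11623711 -0.72188287 -5.55090727] [ 0.46179619 -0.25254036  0.07273726] 0.06287068477574954
```

View pics/p.png

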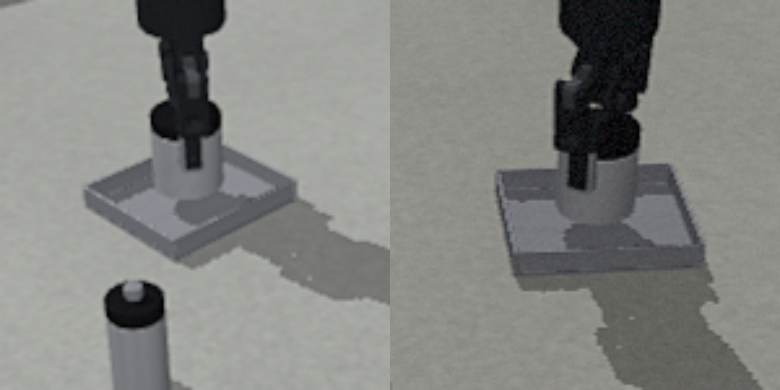

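Both crops show the canister hanging upright over the tray's middle (left crop (187,150), right crop (597,170)). Lowering it slowly until it touches.

```bash
D="python3 drive.py"
$D '0 0 .004 0 .05; 0 0 .008 0 .05; 0 0 .011 0 .05; 0 0 .013 0 .05; 0 0 .015 0 .05' 
$D '0 0 .001 0 .05; 0 0 .002 0 .05; 0 0 .003 0 .05; 0 0 .003 0 .05; 0 0 .003 0 .05'
```

```text
time: 8.2
ee_pos: [0.4615, -0.2524, 0.0569]
tcp_rot: [180.0, -0.0, 157.7]
wrist_force: [0.3, 0.5, -5.2]
opening: 0.0629
grasp_force: 69.1
time: 8.62
ee_pos: [0.4616, -0.2524, 0.0543]
tcp_rot: [-180.0, 0.0, 157.7]
wrist_force: [-0.3, 0.1, -5.2]
opening: 0.0628
grasp_force: 69.1
```

```bash
D="python3 drive.py"
$D '0 0 .0005 0 .05; 0 0 .001 0 .05; 0 0 .0015 0 .05; 0 0 .002 0 .05; 0 0 .002 0 .05'
```

```text
time: 9.03
ee_pos: [0.4617, -0.2525, 0.0534]
tcp_rot: [-180.0, 0.0, 157.7]
wrist_force: [-4.8, 1.9, 5.9]
opening: 0.0633
grasp_force: 70.0
```

```bash
D="python3 drive.py"
$D '0 0 0 0 .064; 0 0 0 0 .066; 0 0 0 0 .07; 0 0 0 0 .078; 0 0 0 0 .085' 20
$D '0 0 0 0 .085; 0 0 0 0 .085; 0 0 0 0 .085; 0 0 0 0 .085'
python3 -c "
from h import *
a,b=[viewer.camera(n) for n in('scene','side')]
cv2.imwrite('pics/r.png',np.hstack([cv2.resize(a[110:260,230:380],None,fx=2.6,fy=2.6),cv2.resize(b[90:240,300:450],None,fx=2.6,fy=2.6)]))"
```

```text
time: 9.45
ee_pos: [0.4618, -0.2525, 0.0524]
tcp_rot: [-180.0, 0.0, 157.7]
wrist_force: [-0.5, -1.1, -0.5]
opening: 0.0849
grasp_force: 0.0
time: 9.78
ee_pos: [0.4616, -0.2524, 0.0523]
tcp_rot: [-180.0, -0.0, 157.7]
wrist_force: [-0.0, 0.2, 0.1]
opening: 0.085
grasp_force: 0.0
```

View pics/r.png

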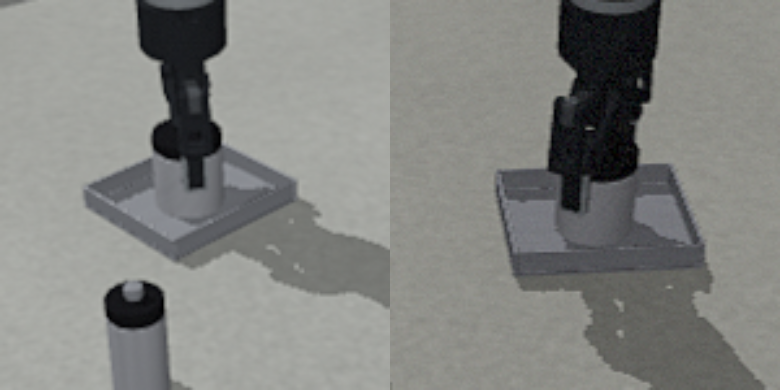

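The crops show the canister upright on the tray floor (left crop (187,170), right (597,200)) with the fingers open around it. I'll rise straight up and check the centring.

```bash
D="python3 drive.py"
$D '0 0 -.01 0 .085; 0 0 -.035 0 .085; 0 0 -.065 0 .085; 0 0 -.1 0 .085; 0 0 -.13 0 .085' 
$D '-.02 0 -.03 0 .085; -.03 0 -.06 0 .085; -.03 0 -.08 0 .085; -.03 0 -.08 0 .085; -.03 0 -.08 0 .085'
python3 - <<'E'
from h import *
i=viewer.camera_info('wrist');np.savez('w3.npz',**i)
im=viewer.camera('wrist'); cv2.imwrite('pics/w3.png',im)
for n,s in(("scene",(302,165)),("side",(377,155))):
    p=viewer.camera(n); m,st=blob(p.max(2)<60,s); pts=np.argwhere(m)[:,::-1].astype(np.int32)
    M=cv2.moments(cv2.convexHull(pts)); print(n,st,ray(viewer.camera_info(n),M["m10"]/M["m00"],M["m01"]/M["m00"],.068))
E
```

```text
time: 10.3
ee_pos: [0.4615, -0.2524, 0.1852]
tcp_rot: [-180.0, 0.1, 157.7]
wrist_force: [1.6, -0.9, -0.9]
opening: 0.085
grasp_force: 0.0
time: 10.72
ee_pos: [0.4898, -0.264, 0.2639]
tcp_rot: [-180.0, 0.1, 157.7]
wrist_force: [-0.6, -0.4, -1.1]
opening: 0.0849
grasp_force: 0.0
scene [289 155  26  17 367] [ 0.46358942 -0.25235157  0.068     ]
side [365 140  31  20 520] [ 0.46318948 -0.24950313  0.068     ]
```

View pics/w3.png

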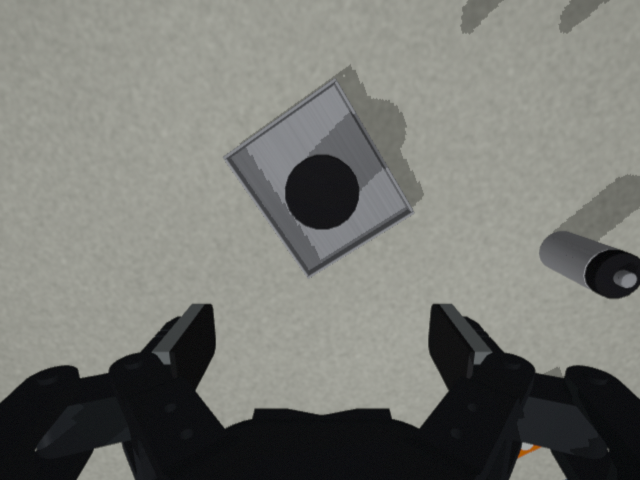

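Wrist view: tray corners are at (225,157), (336,81), (412,212), (309,275) and the lid centre is at (322,191); the canister is upright and free, and the slim one still stands.

```bash
python3 - <<'E'
from h import *
f=np.load("w3.npz"); i={k:f[k] for k in f}
C=np.array([ray(i,*p,.022) for p in((225,157),(336,81),(412,212),(309,275))]); print(C.mean(0), ray(i,322,191.5,.075))
E
```

```text
[ 0.46098637 -0.25238224  0.022     ] [ 0.46132276 -0.25147495  0.075     ]
```

Centred within about 1 mm, so I'm handing it in.

```bash
python3 drive.py '0 0 0 0 .085; 0 0 0 0 .085; 0 0 0 0 .085'; python3 -c "
from workcell import bot, viewer, sensors
print(bot.job_done())"
```

```text
time: 11.12
ee_pos: [0.4891, -0.2637, 0.2618]
tcp_rot: [180.0, -0.1, 157.7]
wrist_force: [-0.3, -1.0, -0.9]
opening: 0.0852
grasp_force: 0.0
the job is handed in; nothing more can be done
None
```

The canister weighed about 500 g, so it is loaded; I set it down upright in the middle of the steel tray (about 1 mm off centre by the wrist camera), let go, left the tall canister untouched, and handed the job in at about 11 s.

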